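Turn the tube carousel to the scanner and scan

ROBOT

A 7-joint arm with a two-finger parallel gripper is mounted at the origin on the work surface. World frame = base frame: x ahead of the robot, y to its left, z up, the work surface at z = 0. Lengths are in m, angles in rad, forces in N, time in s.
With the tool pointing down it reaches from about 0.4 to 0.75 m from the base axis. Payload 19.5 kg.
Tool frame: the origin (TCP) lies midway between the tips of the shut fingers; the grasp point (between the pads) lies 19 mm behind it (arm.pinch_z is the distance from the TCP to the grasp point, in m); z points along the fingers, y is the line along which they close (so a half turn about z gives the same grasp; the last joint's range is limited). The gripper opens to 85 mm and grips with 20 to 120 N. Pads are 22 mm wide; open, the fingers measure 114 mm over their backs; the gripper's body (76 mm by 85 mm) begins 54 mm behind the grasp point. The pads swing forward as they close: fully open they stand 13 mm farther back than shut.
Start: joints at [-1.337, 0.707, -0.028, 1.485, 0.022, 0.951, -0.075], TCP at [0.157, 0.553, 0.231] pointing down, gripper open.
Joint ranges: [-2.71, 2.71], [-0.32, 2.16], [-1.57, 1.52], [0, 2.45], [-1.46, 4.6], [0, 2.02], [-2.83, 2.83]. Speed limits (rad/s): [1.89, 1.89, 2.57, 2.57, 3.01, 3.01, 3.01].

INTERFACE

Orientations are given as a unit quaternion [w, x, y, z].
In Python, from cell import read_state, viewer, arm gives the robot as it stands. The module is installed in compiled form; this text tells all that it offers.
- The arm moves only by the shell command python3 -m pendant 'ROWS' [FORCE]. ROWS is JSON, a list of rows, each a list of 5 numbers: the opening in per cent of the stroke, from 0 (shut) to 100 (fully open), then the shift along the tool's x, y, z in m, then the turn about the tool's z in rad. In form: [[claw, dx, dy, dz, roll], ...]. A call has 1 to 12 rows; each row is the pose to reach, as a shift and turn from the pose commanded when the call began, along the tool's axes at that moment; what a row does not reach only later rows make up. A row lasts 1/8 s, in which the tool goes at most 62.5 mm and 10.7 degrees, less where a joint would pass 70% of its speed; a pose out of reach is approached as far as the arm can. A call with a gripper value outside its range is refused whole. The fingers move at their own pace and stop on an object; FORCE is the grip in N (left out, the last holds). Time passes only in rows, so rows that repeat a pose let the fingers close. It gives the time, the measured TCP pose, the force, the opening and the grip force at its end, in the units of the state.
- read_state(): the state, without advancing time (a new reading comes with each control period).
- viewer.read_camera(name): name is "scene" or "side" or "wrist"; returns the picture (480x640x3 uint8, red, green, blue); there is no depth.
- viewer.camera_info(name): a dict with "fx", "fy", "cx", "cy" (pixels), "rvec" (rotation vector, rad) and "tvec" (3), from world to camera coordinates, as OpenCV has them; the wrist camera has in their place "T_tool_cam" (4x4, takes a point from camera to tool coordinates, whose origin is the TCP and whose axes are the flange's). Camera axes: x right, y down, z forward; pixel columns grow to the right and rows downward; lengths in m; the calibration is good to about 2 mm. A picture is of the moment at which its call begins: read the wrist's pose just before it. camera_info takes no time and is no camera call.
- arm.hand_in(): hands the job in; it is judged then, once.
Trained networks look in the newest picture that a camera, given by its name, has taken for a name from the list of things; names that differ only in an ending like _2 or _b are one class to them, and where a whole thing is asked for, a point or a joint stands for the part that bears it (a point fixed in the world has none). Each returns a list of dicts, best first, with "p" (0 to 1); they miss things now and then, are a little off and sometimes report something else, mostly with a low value. They report only what shows in the picture. A call takes as long as a camera call.
- viewer.recognise(camera, thing): "uv" ([column, row] in pixels, amid what is visible of it).
- viewer.trace(camera, thing): "pixels" (480x640 bool, what is visible of it) and "uv" ([column, row] in pixels, amid what is visible of it).
The state is a dict: "time_s": time; "q": joint angles; "joint_vel": joint speeds; "effort": joint torques, N m; "tcp_pos": TCP position; "orientation": TCP orientation; "wrist_force": force on the tool from outside, world axes, zero at the start; "ft_torque": the same for the moment, N m; "opening": finger opening in m; "grasp_force": force on a finger pad.
Only numpy, scipy, OpenCV 4.12 (cv2) and the standard library are available. Lean on these libraries where they do the work, as an engineer would, in place of code of your own. Each camera call takes 0.05 s, during which the arm holds its last target. There are 200 camera calls.

TASK

Push with a fingertip against one of the carousel's bare arms to turn it, either way round, until the sample tube stands right in front of the scanner's window. Then take the finger away from the carousel and press down the push button on the small white box to scan the tube. Do not touch or lift the tube itself, do not press the button before the tube is in place, leave the other things where they are, and finish clear of everything.

Things in the scene. Friction and masses are not known exactly. Their poses are not given: they have to be found in the camera images.
- tube: The only loose tube on the carousel: 16 mm diameter, 72 mm long, clear, paper label, 19 mm wide white cap. Stands upright, with 1.5 mm play, in the socket of one carousel arm; the other three sockets are empty. Origin: centre of its underside, 28 mm above the bench, 130 mm from the carousel's axis; its top is 100 mm above the bench. Not to be touched.
- carousel: Rotor on a vertical axis; origin on the axis at bench height. Four aluminium arms along its +x (the tube's), +y, -x, -y. Each is a bar 12 mm wide, 46 to 60 mm above the bench, bare from 26 to 117 mm from the axis; at its end a black socket, 25 mm diameter, centred at 130 mm, 24 to 60 mm high. Turns either way (at least 1.5 turns), drag 0.1 N m + 0.05 per rad/s, stays where left.
- hub (a point): Point on the carousel's axis, 58 mm above the bench. The rotor's grey hub round it is 52 mm wide, its top 84 mm high. Below it a fixed white pedestal, 90 mm diameter, 42 mm high, stands on the fixed base disc, 300 mm diameter, 8 mm thick. Between the arms, outside the pedestal, the space is free down to that disc.
- read_point (a point): Where the tube's underside centre belongs for scanning: a point 130 mm from the carousel's axis, straight towards the middle of the scanner's window, 28 mm above the bench. Its x axis points horizontally from the carousel's axis to the scanner.
- window (a point): Middle of the scanner's dark upright window, 168 mm from the carousel's axis and 55 mm above the bench. The scanner is a white block, 60 mm deep, 80 mm wide, 90 mm high, fixed beside the carousel on a tongue of the same base; its window faces the carousel.
- scan_button_top (a point): Centre of the top of the round grey push button (30 mm diameter, in a black collar, its top 50 mm above the bench) on a white box 80 x 70 x 28 mm fixed to the bench, beside the carousel on the left or on the right. Pressed straight down.
- scan_button (a joint): Travel of the push button in m: 0 released, 0.006 fully down (about 5 N). It springs back. It counts as pressed from 0.004.
- mouse: Grey computer mouse, 105 x 60 x 36 mm, loose on the bench, on the other side of the carousel from the button box. Origin at the centre of its underside. Bystander.
- rack: White tube rack, 200 x 60 mm, 84 mm high with its tubes, loose on the bench beyond the carousel on the left. Origin at the centre of its underside. Bystander.
- bottle: White screw jar, 56 mm diameter, 100 mm high, loose on the bench beyond the carousel on the right. Origin at the centre of its underside. Bystander.

How it is judged:
By the outcome, as a careful person would: the job done as asked, in the order asked, and still so for the second after the job is handed in, with the robot touching nothing.
It also fails if it takes over 58 s, if anything falls off the work surface, if the arm or the gripper's body presses on something with over 40 N, if the wrist force passes 120 N, or if a joint passes its speed limit or range.

## Working session

There is one attempt and no reset: what is moved stays moved. The work goes in short steps, Python scripts to look and compute and a shell command to move; the robot and the scene stay as the last step left them, time stands still between calls to the robot, and variables do not carry over. Pictures are saved under pics/ and viewed, at most 10 in all, crops included, and the job is handed in when it is done.

```bash
mkdir -p pics; cat > h.py <<'E'
import numpy as np, cv2
from cell import read_state, viewer, arm
from scipy.spatial.transform import Rotation as R
def ray(cam,uv):
    i=viewer.camera_info(cam)
    d=np.array([(uv[0]-i['cx'])/i['fx'],(uv[1]-i['cy'])/i['fy'],1.])
    if cam=='wrist':
        s=read_state();T=np.array(i['T_tool_cam']);q=s['orientation'];Rt=R.from_quat([q[1],q[2],q[3],q[0]]).as_matrix()
        return np.array(s['tcp_pos'])+Rt@T[:3,3], Rt@T[:3,:3]@d
    Rc=cv2.Rodrigues(np.array(i['rvec']))[0]
    return -Rc.T@np.array(i['tvec']).ravel(), Rc.T@d
def atz(cam,uv,z):
    c,d=ray(cam,uv); return c+d*(z-c[2])/d[2]
def proj(cam,P):
    i=viewer.camera_info(cam)
    p=cv2.Rodrigues(np.array(i['rvec']))[0]@np.array(P,float)+np.array(i['tvec']).ravel()
    return np.array([i['fx']*p[0]/p[2]+i['cx'],i['fy']*p[1]/p[2]+i['cy']])
def tri(u1,u2,a='scene',b='side'):
    c1,d1=ray(a,u1);c2,d2=ray(b,u2)
    s=np.linalg.lstsq(np.c_[d1,-d2],c2-c1,rcond=None)[0]
    p,q=c1+s[0]*d1,c2+s[1]*d2
    return (p+q)/2,np.linalg.norm(p-q)
def save(cam,name):
    im=viewer.read_camera(cam); cv2.imwrite('pics/'+name+'.png',im[:,:,::-1]); return im
E
python3 - <<'E'
from h import *
np.set_printoptions(precision=3,suppress=True)
ims={c:save(c,c+'0') for c in('scene','side')}
zs=dict(tube=.065,carousel=.05,hub=.058,window=.055,scan_button_top=.05,mouse=.018,rack=.042,bottle=.05)
for t,z in zs.items():
    u={}
    for c in('scene','side'):
        r=viewer.recognise(c,t)
        for k in r[:2]: print(t,c,k['uv'],round(k['p'],2),atz(c,k['uv'],z))
        if r:u[c]=r[0]['uv']
    if len(u)==2: print('  tri',*tri(u['scene'],u['side']))
s=read_state();print(s['time_s'],s['tcp_pos'],s['orientation'],s['opening'])
E
```

```text
tube scene [268.4, 218.9] 0.53 [ 0.496 -0.095  0.065]
tube side [320.1, 261.1] 0.7 [ 0.521 -0.069  0.065]
  tri [ 0.517 -0.092  0.086] 0.0005581683428992369
carousel scene [331.6, 242.9] 0.56 [0.544 0.037 0.05 ]
carousel side [323.5, 228.2] 0.84 [0.546 0.045 0.05 ]
  tri [0.546 0.038 0.054] 0.0036205112021676523
hub scene [316.3, 276.4] 0.61 [0.64  0.009 0.058]
hub side [340.0, 256.1] 0.68 [ 0.564 -0.054  0.058]
  tri [ 0.58   0.011 -0.009] 0.008810822012557949
window scene [314.4, 274.3] 0.61 [0.633 0.005 0.055]
window side [340.0, 254.8] 0.79 [ 0.565 -0.047  0.055]
  tri [ 0.58   0.007 -0.003] 0.009957133860619733
scan_button_top scene [181.8, 207.7] 0.5 [ 0.455 -0.285  0.05 ]
mouse scene [432.0, 227.1] 0.82 [0.457 0.257 0.018]
mouse side [268.9, 186.7] 0.69 [0.446 0.253 0.018]
  tri [0.447 0.26  0.01 ] 0.004042849262770037
rack scene [508.3, 301.6] 0.85 [0.673 0.371 0.042]
rack side [344.7, 145.5] 0.59 [0.652 0.368 0.042]
  tri [0.658 0.381 0.029] 0.009675163230131262
bottle scene [106.9, 296.9] 0.97 [ 0.699 -0.375  0.05 ]
bottle side [454.2, 380.9] 0.74 [ 0.699 -0.37   0.05 ]
bottle side [272.7, 185.4] 0.56 [0.453 0.214 0.05 ]
  tri [ 0.699 -0.373  0.052] 0.0037213572177356383
0.9 [0.157 0.553 0.231] [-0.     0.137  0.991 -0.   ] 0.08524938495659347
```

View pics/scene0.png

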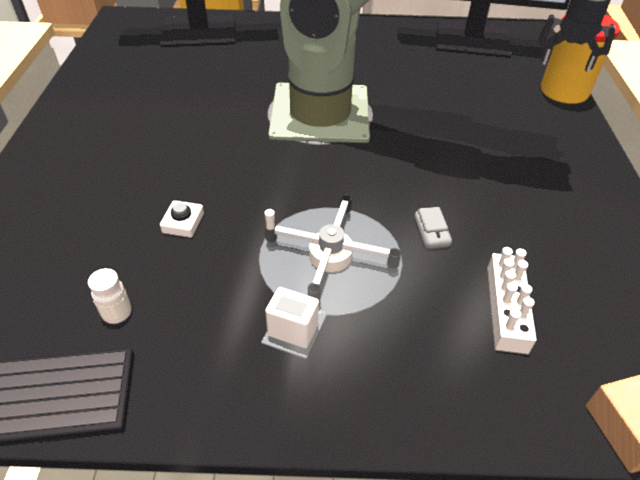

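View pics/side0.png

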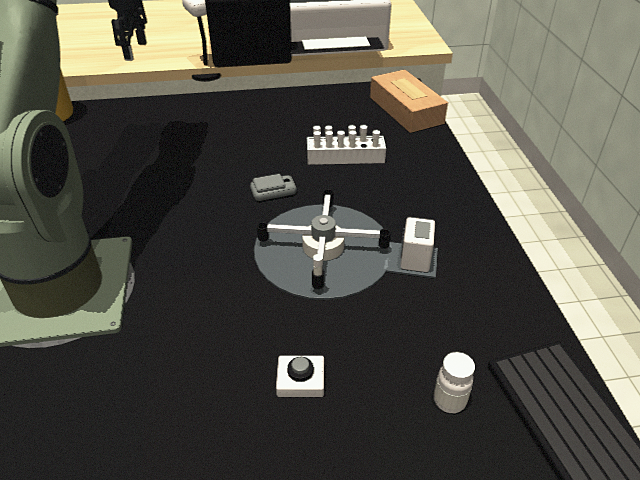

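The scene view looks back at the robot. The hub is at (331,238) and the tube at (269,222) on the -y arm. The scanner is at (293,318), far side and slightly to -y, and the button box is at (181,215). In the side view the hub is at (323,228), the tube at (318,270), the scanner at (418,245) and the button at (300,368). I'll zoom in to get precise points.

```bash
python3 - <<'E'
import cv2
a=cv2.imread('pics/scene0.png');b=cv2.imread('pics/side0.png')
cv2.imwrite('pics/za.png',cv2.resize(a[190:355,250:415],(600,600),interpolation=cv2.INTER_CUBIC)[:, :])
cv2.imwrite('pics/zb.png',cv2.resize(b[185:305,245:445],(800,480),interpolation=cv2.INTER_CUBIC))
E
```

```text
(no output)
```

View pics/za.png

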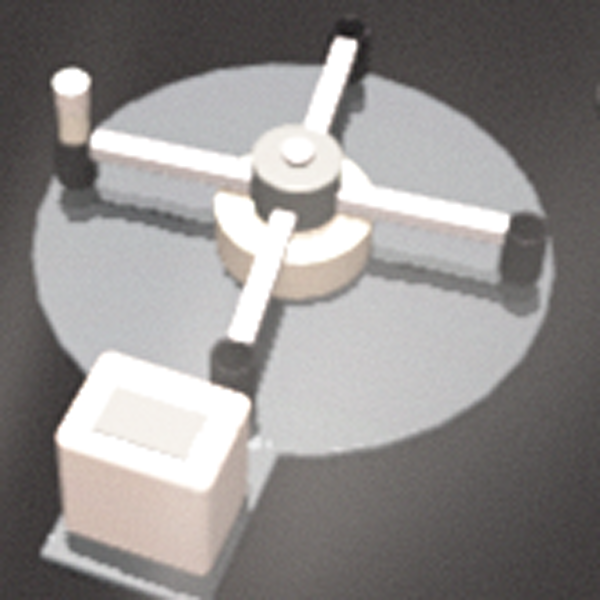

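View pics/zb.png

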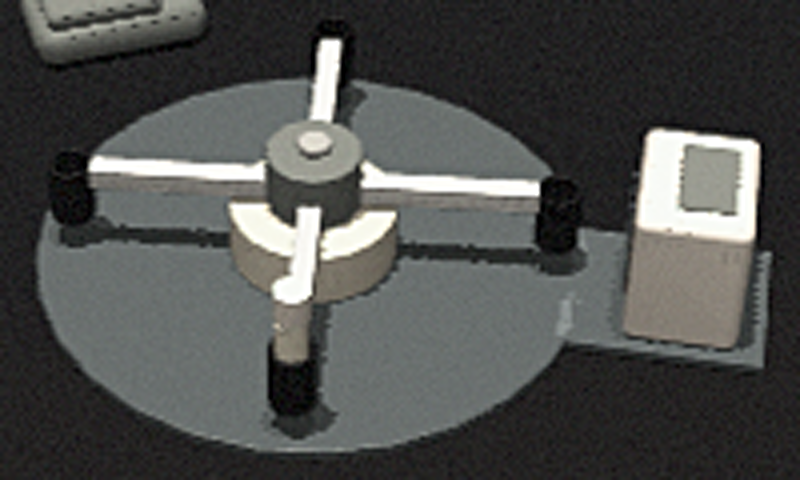

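The zoomed views show the hub top, the socket tops, the cap and the scanner top corners clearly. I'll fit the model (axis, rotor angle, scanner angle) to these points.

```bash
python3 - <<'E'
from h import *
from scipy.optimize import least_squares
np.set_printoptions(precision=4,suppress=True)
k=165/600
A=lambda p:np.array([250+p[0]*k-.36,190+p[1]*k-.36]); B=lambda p:np.array([245+p[0]/4-.375,185+p[1]/4-.375])
obs=[('scene','hub',A((297,159))),('side','hub',B((313,150))),
('scene',2,A((523,222))),('scene',0,A((71,80))),('side',0,B((293,287))),('scene',3,A((232,350))),('side',3,B((560,190))),('side',1,B((70,162))),
('scene','s',A((155,418))),('side','s',B((700,185)))]
# rotor arms by +90deg; index 0 tube; the far (scanner side) arm = theta+90
def pt(x,key):
    c=np.array([x[0],x[1]])
    if key=='hub':return [*c,.084]
    if key=='s':return [*(c+.198*np.array([np.cos(x[3]),np.sin(x[3])])),.09]
    a=x[2]+{0:0,3:1,2:2,1:3}[key]*np.pi/2
    return [*(c+.13*np.array([np.cos(a),np.sin(a)])),.1 if key==0 else .06]
f=lambda x:np.concatenate([proj(c,pt(x,k_))-o for c,k_,o in obs])
for sc in (None,'scene','side'):
    O=obs
    g=lambda x:np.concatenate([proj(c,pt(x,k_))-o for c,k_,o in O if sc in(None,c)])
    r=least_squares(g,[.54,.04,-1.6,-.3],loss='soft_l1'); x=r.x
    print(sc,x,np.degrees(x[2:])); print(g(x).reshape(-1,2).round(1).tolist())
# button: bright box/dark collar; show recognised
for c in('scene','side'):
    viewer.read_camera(c)
    for n in('scan_button_top','scan_button'):
        for t in viewer.trace(c,n)[:2]:
            m=t['pixels'];ys,xs=np.where(m);print(c,n,round(t['p'],2),t['uv'],m.sum(),xs.min(),xs.max(),ys.min(),ys.max(),atz(c,t['uv'],.05))
print('hand',atz('scene',(180.5,209),.05),atz('side',(300.5,365),.05))
for c,b in(('scene',(155,195,210,240)),('side',(270,350,330,400))):
    im=cv2.imread(f'pics/{c}0.png');cr=im[b[1]:b[3],b[0]:b[2]];z=cv2.resize(cr,(400,300));cv2.imwrite(f'pics/b_{c}.png',z)
a,b=[cv2.imread(f'pics/b_{c}.png') for c in('scene','side')];cv2.imwrite('pics/btn.png',np.hstack([a,b]))
E
```

```text
None [ 0.543   0.0342 -1.8054 -0.3352] [-103.4445  -19.2083]
[[-0.7, -2.7], [0.2, -2.8], [0.3, 1.4], [-1.1, 0.7], [-0.1, 0.2], [-0.4, 1.7], [0.1, -0.7], [-0.3, -0.4], [-0.3, -1.1], [-1.0, -2.4]]
scene [ 0.5419  0.035  -1.8073 -0.3349] [-103.5522  -19.1885]
[[-0.3, -3.0], [0.7, 1.1], [-0.6, 0.2], [-0.1, 1.3], [0.3, -1.6]]
side [ 0.5431  0.032  -1.8093 -0.3617] [-103.6673  -20.7237]
[[0.5, -2.1], [-0.1, 1.0], [0.4, 0.1], [-0.1, 0.1], [-0.8, -0.1]]
scene scan_button 0.73 [182.0, 208.6] 132 174 187 202 214 [ 0.4577 -0.2845  0.05  ]
side scan_button_top 0.61 [301.3, 363.6] 226 292 308 357 373 [ 0.4537 -0.2954  0.05  ]
side scan_button_top 0.32 [341.7, 252.4] 10529 255 437 205 299 [ 0.5706 -0.0353  0.05  ]
hand [ 0.4591 -0.2874  0.05  ] [ 0.452 -0.298  0.05 ]
```

View pics/btn.png

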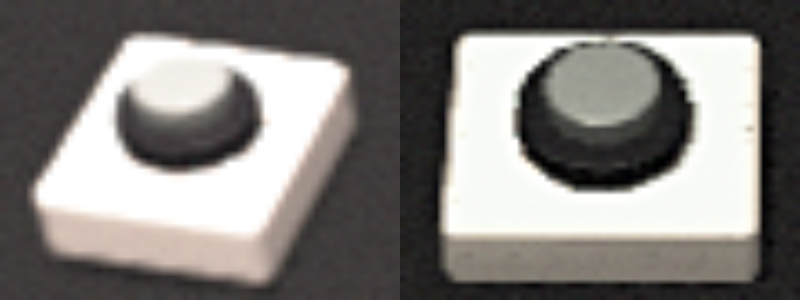

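The button top is at about (179.5,207.7) in scene and (300.4,363.4) in side. The tube has to turn about +83° CCW, so I'll push the arm facing the robot (-x side) from behind. First I'll go above the entry gap with the gripper shut.

```bash
cat >> h.py <<'E'
def shift(*targets):
    """world targets -> shifts in tool axes from the measured pose"""
    s=read_state();q=s['orientation'];Rt=R.from_quat([q[1],q[2],q[3],q[0]])
    for t in targets: print(np.round(t,3),'->',np.round(Rt.inv().apply(np.array(t)-s['tcp_pos']),4))
E
python3 - <<'E'
from h import *
np.set_printoptions(precision=4,suppress=True)
print('btn',atz('scene',(179.5,207.6),.05),atz('side',(300.4,363.4),.05),tri((179.5,207.6),(300.4,363.4)))
k=165/600
A=lambda p:np.array([250+p[0]*k-.36,190+p[1]*k-.36]); B=lambda p:np.array([245+p[0]/4-.375,185+p[1]/4-.375])
for c,f,C in(('scene',A,[(108,350),(250,395),(205,492),(57,437)]),('side',B,[(650,128),(762,140),(752,242),(635,228)])):
    P=np.array([atz(c,f(p),.09) for p in C]);E=np.roll(P,-1,0)-P
    print(c,P.mean(0),np.degrees(np.arctan2(E[:,1],E[:,0])),np.linalg.norm(E,axis=1))
shift((.479,.098,.231),(.479,.098,.041))
E
```

```text
btn [ 0.4549 -0.2904  0.05  ] [ 0.4523 -0.2947  0.05  ] (array([ 0.4522, -0.2919,  0.0469]), np.float64(0.0011165481932485454))
scene [ 0.7319 -0.0304  0.09  ] [  70.6304  -18.6179 -111.7421  159.4711] [0.0751 0.0604 0.0771 0.0573]
side [ 0.73   -0.0372  0.09  ] [ -18.344  -110.6529  160.9529   69.5207] [0.0581 0.0803 0.0578 0.0796]
[0.479 0.098 0.231] -> [-0.4342 -0.3502  0.0003]
[0.479 0.098 0.041] -> [-0.4342 -0.3502  0.1903]
```

```bash
python3 -m pendant '[[0,-0.434,-0.35,0,0],[0,-0.434,-0.35,0,0],[0,-0.434,-0.35,0,0],[0,-0.434,-0.35,0,0],[0,-0.434,-0.35,0,0],[0,-0.434,-0.35,0,0],[0,-0.434,-0.35,0,0],[0,-0.434,-0.35,0,0],[0,-0.434,-0.35,0,0],[0,-0.434,-0.35,0,0],[0,-0.434,-0.35,0,0],[0,-0.434,-0.35,0,0]]'
python3 - <<'E'
from h import *
np.set_printoptions(precision=4,suppress=True)
s=read_state();print(s['time_s'],s['tcp_pos'],s['orientation'],s['opening'])
save('wrist','w1')
for n in('tube','carousel','scan_button_top'):
    for r in viewer.recognise('wrist',n)[:1]:print(n,r)
c,d=ray('wrist',(320,240));print(c,d)
shift((.479,.098,.231),(.479,.098,.041))
E
```

```text
time_s: 2.7
tcp_pos: [0.4784, 0.0994, 0.2314]
orientation: [-0.0, 0.137, 0.991, 0.0]
wrist_force: [-0.2, 0.3, -0.8]
opening: -0.0
grasp_force: 0.0
2.7 [0.4784 0.0994 0.2314] [-0.0001  0.1365  0.9906  0.0001] -4.546886282257257e-05
tube {'uv': [126.2, 313.9], 'p': 0.94}
carousel {'uv': [271.7, 290.6], 'p': 0.57}
[0.4083 0.1191 0.374 ] [ 0.2754 -0.0877 -0.9574]
[0.479 0.098 0.231] -> [-0.0005 -0.0007  0.0004]
[0.479 0.098 0.041] -> [-0.0005 -0.0007  0.1904]
```

View pics/w1.png

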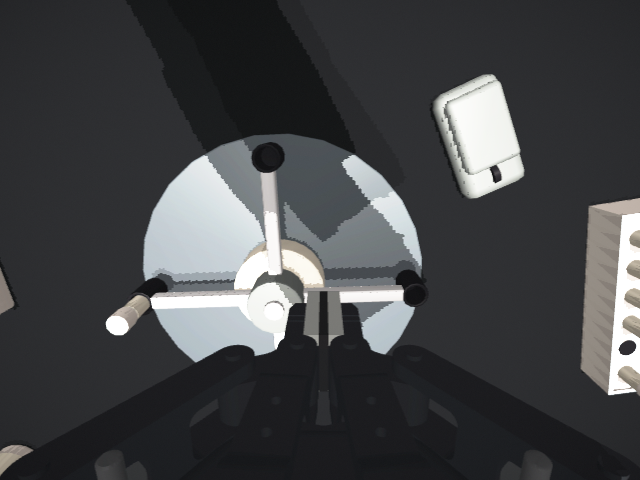

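The wrist view shows the near socket at (268,156), the +y socket at (415,293), the cap at (118,325) and the hub knob at (274,311). I'll check the axis and angles from this view.

```bash
python3 - <<'E'
from h import *
from scipy.optimize import least_squares
np.set_printoptions(precision=4,suppress=True)
near,right,cap,knob=[atz('wrist',u,z)[:2] for u,z in(((268,156),.06),((415,293),.06),((118,325),.1),((274,311),.084))]
def g(x):
    c=x[:2];P=lambda a:c+.13*np.array([np.cos(x[2]+a),np.sin(x[2]+a)])
    return np.r_[near-P(-np.pi/2),right-P(np.pi),cap-P(0)]*1e3
r=least_squares(g,[.54,.03,-1.8]);print(r.x[:2],np.degrees(r.x[2]),r.fun,'knob',knob)
c=r.x[:2]
# finger circle targets around axis (.543,.034), r=.09
for a in(150,165,180,195,210,225,235): print(a,end=' ');t=np.radians(a);shift((.543+.09*np.cos(t),.034+.09*np.sin(t),.041))
E
```

```text
[0.5426 0.0366] -103.68440886181098 [ 0.017   1.325  -0.8286 -1.3013  0.8116 -0.0238] knob [0.5433 0.0358]
150 [0.465 0.079 0.041] -> [ 0.0077 -0.0228  0.1904]
165 [0.456 0.057 0.041] -> [ 0.0105 -0.0461  0.1904]
180 [0.453 0.034 0.041] -> [ 0.0071 -0.0693  0.1904]
195 [0.456 0.011 0.041] -> [-0.0021 -0.0909  0.1904]
210 [ 0.465 -0.011  0.041] -> [-0.0167 -0.1094  0.1904]
225 [ 0.479 -0.03   0.041] -> [-0.0355 -0.1234  0.1904]
235 [ 0.491 -0.04   0.041] -> [-0.0498 -0.1299  0.1904]
```

```bash
python3 -m pendant '[[0,0,0,0.06,0],[0,0,0,0.12,0],[0,0,0,0.165,0],[0,0,0,0.19,0],[0,0,0,0.19,0],[0,0.004,-0.012,0.19,0],[0,0.008,-0.023,0.19,0],[0,0.008,-0.023,0.19,0]]'
python3 - <<'E'
from h import *
print(read_state()['time_s'])
for a in list(range(150,231,6)): print(a,end=' ');t=np.radians(a);shift((.543+.09*np.cos(t),.035+.09*np.sin(t),.041))
E
```

```text
time_s: 3.9
tcp_pos: [0.4647, 0.0773, 0.0421]
orientation: [0.0, 0.138, 0.99, -0.0]
wrist_force: [-0.5, -0.2, 0.1]
opening: -0.0003
grasp_force: 0.0
3.9
150 [0.465 0.08  0.041] -> [0.0004 0.0027 0.0011]
156 [0.461 0.072 0.041] -> [ 0.0022 -0.0066  0.0011]
162 [0.457 0.063 0.041] -> [ 0.003  -0.0159  0.0011]
168 [0.455 0.054 0.041] -> [ 0.0029 -0.0254  0.0011]
174 [0.453 0.044 0.041] -> [ 0.0018 -0.0347  0.0011]
180 [0.453 0.035 0.041] -> [-0.0003 -0.0439  0.0011]
186 [0.453 0.026 0.041] -> [-0.0034 -0.0528  0.0011]
192 [0.455 0.016 0.041] -> [-0.0073 -0.0614  0.0011]
198 [0.457 0.007 0.041] -> [-0.0122 -0.0694  0.0011]
204 [ 0.461 -0.002  0.041] -> [-0.0178 -0.077   0.0011]
210 [ 0.465 -0.01   0.041] -> [-0.0242 -0.0839  0.0011]
216 [ 0.47  -0.018  0.041] -> [-0.0313 -0.0901  0.0011]
222 [ 0.476 -0.025  0.041] -> [-0.039  -0.0955  0.0011]
228 [ 0.483 -0.032  0.041] -> [-0.0473 -0.1001  0.0011]
```

```bash
python3 -m pendant '[[0,0.002,-0.007,0,0],[0,0.003,-0.016,0,0],[0,0.003,-0.025,0,0],[0,0.002,-0.035,0,0],[0,0,-0.044,0,0],[0,-0.003,-0.053,0,0],[0,-0.007,-0.061,0,0],[0,-0.012,-0.069,0,0],[0,-0.018,-0.077,0,0],[0,-0.024,-0.084,0,0],[0,-0.028,-0.087,0,0],[0,-0.028,-0.087,0,0]]'
cat > ang.py <<'E'
from h import *
s=read_state();p=s['tcp_pos']
print(s['time_s'],p,'finger angle',np.degrees(np.arctan2(p[1]-.035,p[0]-.543))%360,s['wrist_force'])
C=np.array([.543,.035])
for c in('scene','side'):
    viewer.read_camera(c)
    for t in viewer.trace(c,'tube')[:1]:
        m=t['pixels'];ys,xs=np.where(m);uv=[xs[ys<=ys.min()+4].mean(),ys.min()+2.5]
        P=atz(c,uv,.1)[:2]-C;Q=atz(c,t['uv'],.08)[:2]-C
        print(c,round(t['p'],2),uv,'cap ang',np.degrees(np.arctan2(P[1],P[0])),np.hypot(*P),'| mid',np.degrees(np.arctan2(Q[1],Q[0])),np.hypot(*Q))
E
python3 ang.py
```

```text
time_s: 5.4
tcp_pos: [0.4683, -0.0133, 0.0413]
orientation: [0.0, 0.138, 0.99, -0.0]
wrist_force: [-0.4, 0.6, -0.2]
opening: 0.0003
grasp_force: 0.0
5.4 [ 0.46830177 -0.01333818  0.04130607] finger angle 212.90742352805015 [-0.44831353  0.59905132 -0.22284489]
scene 0.45 [np.float64(283.5), np.float64(258.5)] cap ang -43.58387823761481 0.12673874967119242 | mid -43.1005976844645 0.12827568979786905
side 0.72 [np.float64(377.6666666666667), np.float64(237.5)] cap ang -43.947826894576124 0.1315165464879406 | mid -43.63533400352991 0.12897431798033154
```

```bash
python3 - <<'E'
from h import *
for a in(217,221,225,229,231,232,233,234,235,236,237,238): print(a,end=' ');t=np.radians(a);shift((.543+.09*np.cos(t),.035+.09*np.sin(t),.041))
E
```

```text
217 [ 0.471 -0.019  0.041] -> [-0.0047 -0.0053  0.0003]
221 [ 0.475 -0.024  0.041] -> [-0.0098 -0.0089  0.0003]
225 [ 0.479 -0.029  0.041] -> [-0.0152 -0.0122  0.0003]
229 [ 0.484 -0.033  0.041] -> [-0.0208 -0.015   0.0003]
231 [ 0.486 -0.035  0.041] -> [-0.0236 -0.0163  0.0003]
232 [ 0.488 -0.036  0.041] -> [-0.0251 -0.0169  0.0003]
233 [ 0.489 -0.037  0.041] -> [-0.0266 -0.0175  0.0003]
234 [ 0.49  -0.038  0.041] -> [-0.028  -0.0181  0.0003]
235 [ 0.491 -0.039  0.041] -> [-0.0295 -0.0186  0.0003]
236 [ 0.493 -0.04   0.041] -> [-0.031  -0.0191  0.0003]
237 [ 0.494 -0.04   0.041] -> [-0.0325 -0.0196  0.0003]
238 [ 0.495 -0.041  0.041] -> [-0.034  -0.02    0.0003]
```

```bash
python3 -m pendant '[[0,-0.005,-0.005,0,0],[0,-0.01,-0.009,0,0],[0,-0.015,-0.012,0,0],[0,-0.021,-0.015,0,0],[0,-0.024,-0.0165,0,0],[0,-0.0265,-0.0175,0,0],[0,-0.0265,-0.0175,0,0]]'; python3 ang.py; python3 - <<'E'
from h import *
save('scene','sc2'); a=cv2.imread('pics/sc2.png')[190:355,250:415]; cv2.imwrite('pics/sc2z.png',cv2.resize(a,(600,600),interpolation=cv2.INTER_CUBIC))
E
```

```text
time_s: 6.48
tcp_pos: [0.489, -0.0372, 0.0413]
orientation: [0.0, 0.138, 0.99, -0.0]
wrist_force: [0.3, 0.1, -0.0]
opening: -0.0002
grasp_force: 0.0
6.475 [ 0.48899285 -0.03720947  0.04131781] finger angle 233.2063300711455 [ 0.29153031  0.10748062 -0.03636732]
scene 0.64 [np.float64(301.9230769230769), np.float64(268.5)] cap ang -24.439827276040063 0.12591743913279052 | mid -24.43513350341441 0.13068343289401654
side 0.45 [np.float64(384.5), np.float64(224.5)] cap ang -24.970128860426936 0.12942746498553984 | mid -21.532432092267662 0.12313431689529167
```

View pics/sc2z.png

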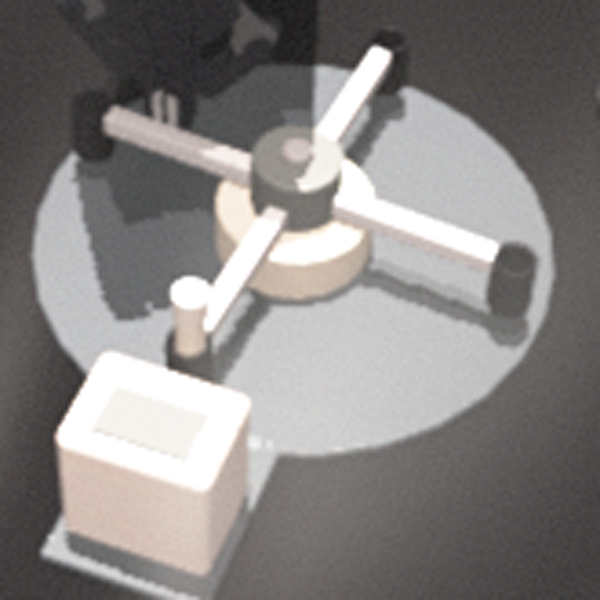

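The tube stands at about -24.5°. The scanner is about 4.6° further CCW, so one small final push is needed.

```bash
python3 -m pendant '[[0,-0.003,-0.001,0,0],[0,-0.005,-0.0018,0,0],[0,-0.007,-0.0024,0,0],[0,-0.007,-0.0024,0,0]]'; python3 ang.py; python3 - <<'E'
from h import *
save('scene','sc3'); save('side','sd3')
a=cv2.imread('pics/sc3.png')[230:350,250:370]; b=cv2.imread('pics/sd3.png')[195:295,345:445]
cv2.imwrite('pics/z3.png',np.hstack([cv2.resize(a,(400,400),interpolation=2),cv2.resize(b,(400,400),interpolation=2)]))
E
```

```text
time_s: 7.22
tcp_pos: [0.4951, -0.0415, 0.0413]
orientation: [0.0, 0.138, 0.99, -0.0]
wrist_force: [0.0, -0.2, 0.4]
opening: -0.0
grasp_force: 0.0
7.225 [ 0.49510827 -0.04147098  0.04131876] finger angle 237.9421872639277 [ 0.0381592  -0.16540746  0.41927952]
scene 0.47 [np.float64(306.86842105263156), np.float64(269.5)] cap ang -20.23123311894822 0.12430647796142381 | mid -19.845170824475748 0.13240605796370192
side 0.57 [np.float64(386.0), np.float64(221.5)] cap ang -20.525376634362523 0.1308752684796585 | mid -16.782674409041626 0.12913286054568224
```

View pics/z3.png

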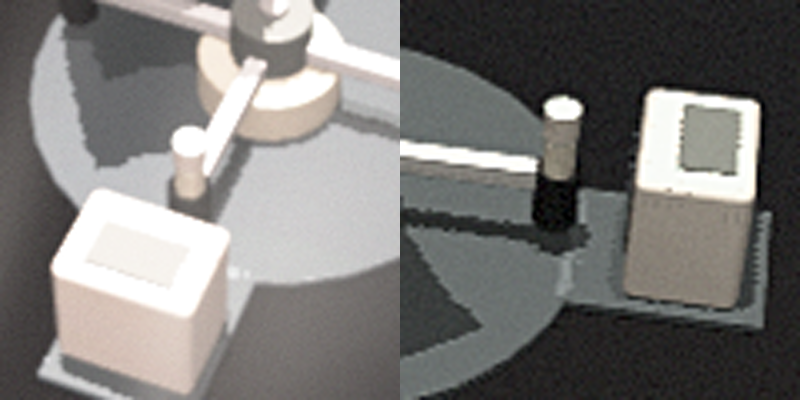

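The tube stands at -20.4°, and my averaged estimates of the scanner direction are -19.8° to -20.1°, so it is aligned. Now I'll back the finger off and rise.

```bash
python3 -m pendant '[[0,0.01,0.004,0,0],[0,0.02,0.008,0,0],[0,0.02,0.008,0,0],[0,0.02,0.008,-0.05,0],[0,0.02,0.008,-0.1,0],[0,0.02,0.008,-0.12,0],[0,0.02,0.008,-0.12,0]]'; python3 ang.py; python3 - <<'E'
from h import *
shift((.4525,-.2925,.16),(.4525,-.2925,.06))
E
```

```text
time_s: 8.4
tcp_pos: [0.4785, -0.0283, 0.1624]
orientation: [0.001, 0.138, 0.99, 0.0]
wrist_force: [-0.0, -0.0, -0.6]
opening: -0.0001
grasp_force: 0.0
8.4 [ 0.47847802 -0.0283148   0.16244735] finger angle 224.45896742799843 [-0.00931525 -0.04160269 -0.60299754]
scene 0.71 [np.float64(180.1509433962264), np.float64(204.5)] cap ang -98.30935755342033 0.3100840713410887 | mid -99.33654607846819 0.31490949569932425
side 0.63 [np.float64(385.5), np.float64(222.5)] cap ang -22.00156913386008 0.13030371235047572 | mid -19.01915462281194 0.12620448607724485
[ 0.452 -0.292  0.16 ] -> [-0.0478 -0.2612  0.0005]
[ 0.452 -0.292  0.06 ] -> [-0.048  -0.2612  0.1005]
```

```bash
python3 -m pendant '[[0,-0.01,-0.055,0,0],[0,-0.02,-0.11,0,0],[0,-0.03,-0.165,0,0],[0,-0.04,-0.22,0,0],[0,-0.048,-0.261,0,0],[0,-0.048,-0.261,0,0],[0,-0.048,-0.261,0,0],[0,-0.048,-0.261,0.04,0],[0,-0.048,-0.261,0.08,0],[0,-0.048,-0.261,0.08,0]]'; python3 - <<'E'
from h import *
o=cv2.imread('pics/sd3.png');save('side','sd4');n=cv2.imread('pics/sd4.png');save('scene','sc4')
t=o[213:260,374:398]   # tube+socket in the side view
up=lambda i:cv2.resize(i,None,fx=8,fy=8,interpolation=cv2.INTER_CUBIC)
r=cv2.matchTemplate(up(n[203:270,364:408]),up(t),cv2.TM_CCOEFF_NORMED);_,v,_,l=cv2.minMaxLoc(r);print('side tube shift px',l[0]/8-10,l[1]/8-10,v)
s=read_state();print(s['time_s'],s['tcp_pos'],s['wrist_force'])
a=cv2.imread('pics/sc4.png')[170:250,130:230];b=n[310:410,240:365]
cv2.imwrite('pics/z4.png',np.hstack([cv2.resize(a,(400,320),interpolation=2),cv2.resize(b,(400,320),interpolation=2)]))
E
```

```text
time_s: 9.85
tcp_pos: [0.4524, -0.2906, 0.0796]
orientation: [-0.002, 0.136, 0.991, 0.001]
wrist_force: [0.0, -0.5, 1.0]
opening: -0.0
grasp_force: 0.0
side tube shift px 0.125 0.0 0.993766188621521
9.95 [ 0.45354812 -0.29174708  0.08231361] [1.41534429 0.09812335 1.34683676]
```

View pics/z4.png

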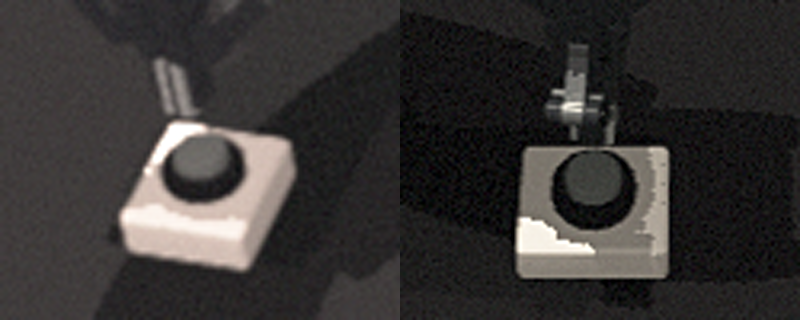

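The carousel is unmoved, with a tube shift of about 0.1 px. The fingertip is centred over the button. Now I'll press slowly down and then rise.

```bash
python3 -m pendant '[[0,0,0,0.012,0],[0,0,0,0.024,0],[0,0,0,0.03,0],[0,0,0,0.034,0],[0,0,0,0.037,0],[0,0,0,0.038,0],[0,0,0,0.038,0]]'
```

```text
time_s: 10.82
tcp_pos: [0.4529, -0.2923, 0.0439]
orientation: [-0.0, 0.137, 0.991, -0.0]
wrist_force: [-3.4, 2.8, 13.9]
opening: -0.0006
grasp_force: 7.0
```

The button is fully down: the force is 14 N and the tip is at z 44 mm. I'll rise clear and check the final state.

```bash
python3 -m pendant '[[0,0,0,-0.01,0],[0,0,0,-0.05,0],[0,0,0,-0.1,0],[0,0,0,-0.14,0],[0,0,0,-0.14,0],[0,0,0,-0.14,0]]'; python3 - <<'E'
from h import *
o=cv2.imread('pics/sd3.png');save('side','sd5');n=cv2.imread('pics/sd5.png')
up=lambda i:cv2.resize(i,None,fx=8,fy=8,interpolation=cv2.INTER_CUBIC)
r=cv2.matchTemplate(up(n[203:270,364:408]),up(o[213:260,374:398]),cv2.TM_CCOEFF_NORMED);_,v,_,l=cv2.minMaxLoc(r);print('tube shift px',l[0]/8-10,l[1]/8-10,v)
s=read_state();print(s['time_s'],s['tcp_pos'],s['wrist_force'])
if v>.95 and abs(l[0]/8-10)<.6: print(arm.hand_in())
E
```

```text
time_s: 11.58
tcp_pos: [0.4528, -0.2923, 0.1831]
orientation: [-0.0, 0.138, 0.99, -0.0]
wrist_force: [-0.9, -0.4, -0.1]
opening: -0.0002
grasp_force: 0.0
tube shift px 0.125 0.0 0.9943026900291443
11.625 [ 0.45268574 -0.29224589  0.18267804] [-0.4003251  -0.32773621 -0.63451137]
the job is handed in; nothing more can be done
None
```

I turned the carousel until the tube stood within about half a degree of the scanner window by my measurements, backed the finger off, pressed the button fully down (14 N), rose clear and handed the job in at 11.6 s; the hand-in gave no verdict.

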